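Unhitch a mould-trolley tongue from its bench stand and hold it raised

TASK

The yellow coupler of the mould-trolley tongue is locked on the ball-headed stud of the blue bench stand. Pinch the red tab on top, pull the latch sideways against its spring until you feel it come up against its stop while the tongue still sits on the stand, then lift the tongue straight up off the stud, level. Finish holding it still in the gripper by the tab, about 100 mm above where it sat and over the stud, and leave the loose parts around it alone.

Things in the scene. Friction and masses are not known exactly. Their poses are not given: they have to be found in the camera images.
- hitch_stand: Blue base plate fixed to the table, 12 mm thick; in its frame x -150 to +60 mm, y +-55 mm. Origin: underside, on the stud's axis, z up. Yaw within 0.7 rad; its -x end points roughly to the robot. A black saddle at x = -100 mm has cheeks up to 30 mm above the table beside the tongue's tail, 4 mm play to each side.
- tongue: Loose tongue: yellow head 68 x 68 x 45 mm, aluminium tail bar 36 mm wide to x = -138 mm. Origin: centre of the head's underside; seated it is on the stud's axis (2 mm play sideways), 12 mm above the table, axes parallel to the stand's. Socket 35 mm square, 37 mm deep: 37 mm of lift clears the stud. Mass with latch 0.45 to 0.75 kg, balancing within a few mm beneath the red tab.
- latch (a joint): Latch position in m: 0 locked (pawl under the stud's head), 0.012 at its stop, clear of the head from about 0.009. Slides along the tongue's +y (robot's left at yaw 0). The spring draws it back with 3 N at 0, 9 N at the stop, plus under 1 N friction. Once the tongue is off the stud, with the tab held, the spring draws the tongue along +y till the latch reads 0 again: this is right.
- pull_tab (a point): Centre of the top of the red, black-ribbed upright tab, 102 mm above the table when seated, at x = -8 mm, y = 0 of the tongue; moves with the latch. The tab is 14 mm thick along the tongue's y, 36 mm wide along x, 40 mm tall. Around its foot are the flat latch plate (40 mm below this point) and two low strips with barrels (36 mm below). Pinch it across its 14 mm, from above.
- stud_top (a point): Top of the steel stud's dome, 48.5 mm above the table, on its axis. The stud has a 12 mm neck and a 32 mm head with a flat underside 30 mm above the table, hidden in the coupler at the start.
- guide_pillar: Bystander: steel guide pillar standing on end, 28 mm wide, 115 mm tall, right of the stand. Origin at its foot.
- oil_stone: Bystander: dark oil stone, 26 x 100 x 13 mm, in the middle, in front of the block stack. Origin at its underside.
- core_insert: Bystander: grey steel core insert, 50 x 55 x 40 mm, on the far left. Origin at its underside.
- slide_insert: Bystander: grey steel insert, 30 x 70 x 20 mm, on the left. Origin at its underside.
- guide_bush: Bystander: bronze flanged bush, 39 mm wide, 42 mm tall, on the left. Origin at its underside.

How it is judged (in metres and radians):
On the way:
1. the latch is pulled to its stop while the tongue still sits on the stand (value of joint latch above 0.0105 m and z of tongue in the frame of hitch_stand below 0.017 m and contact force between tongue and the fingers above 1 N), for 0.2 s.
At the end, for the whole second after the job is handed in: The gripper's fingers hold the tongue still (under 30 mm/s), its underside 70 to 150 mm above where it sat, its origin within 45 mm of the stud's axis seen from above, tilted less than 0.2 rad, touching nothing of the stand (z of tongue in the frame of hitch_stand between 0.082 and 0.162 m and horizontal distance between tongue and stud_top below 0.045 m and angle between tongue's own z axis and vertical below 0.2 rad and contact force between tongue and the fingers above 2 N and contact force between tongue and hitch_stand below 0.2 N and linear speed of tongue below 0.03 m/s); the arm keeps its last pose, push and grip.
It fails at once if a bystander is moved by more than 20 mm or the pillar is tipped (distance of any of guide_pillar, oil_stone, core_insert, slide_insert, guide_bush from where it was at the start of the episode above 0.02 m or angle between guide_pillar's own z axis and vertical above 0.3 rad).
It also fails if it takes over 38 s, if anything falls off the work surface, if the arm or the gripper's body presses on something with over 40 N, if the wrist force passes 120 N, or if a joint passes its speed limit or range.

ROBOT

A 7-joint arm with a two-finger parallel gripper is mounted at the origin on the work surface; the furniture and walls round the work are solid. World frame = base frame: x ahead of the robot, y to its left, z up, the work surface at z = 0. Lengths are in m, angles in degrees, forces in N, time in s.
With the tool pointing down it reaches from about 0.425 to 0.95 m from the base axis. Payload 16.7 kg.
Tool frame: the origin (TCP) lies midway between the tips of the shut fingers; the grasp point (between the pads) lies r.hold_point_z behind it (r.hold_point_z is the distance from the TCP to the grasp point, in m); x points along the fingers, y is the direction in which the jaws open and shut, and the axes are right-handed (so a half turn about x gives the same grasp; the last joint's range is limited). The gripper opens to 94 mm and grips with 3 to 60 N. Pads are 16 mm wide; open, the fingers measure 119 mm over their backs; the gripper's body (75 mm by 177 mm) begins 78 mm behind the grasp point.
Start: joints at [-78.982, 24.414, 4.234, 92.017, -1.954, 63.644, -3.845], TCP at [0.226, 0.636, 0.205] pointing down, gripper open.
Joint ranges: [-163.25, 163.25], [-28.42, 122.38], [-70.27, 78.77], [12.13, 141.07], [-58.53, 238.53], [9.26, 117.41], [-156.51, 156.51]. Speed limits (degrees/s): [108.29, 108.29, 136.94, 136.94, 172.46, 172.46, 172.46].

INTERFACE

Orientations are given as a 3x3 rotation matrix whose columns are the frame's x, y, z axes.
In Python, from bench import r, eyes gives the robot as it stands.
- The arm moves only by the tool servo_tool, never from a script. Its argument "moves" is a list of rows, each an object with "delta_rot": the turn, a rotation vector about the tool's x, y, z in rad, a list of three; "linear": the shift along the tool's x, y, z in cm, a list of three; "gripper": the closure, from -1 (fully open) to 1 (shut). A call has 1 to 20 rows; each row shifts and turns the commanded pose from where the row before left it, along the tool's axes as they then stand; what a row does not reach is not made up. A row lasts 1/12 s, in which the tool goes at most 41.7 mm and 7.16 degrees, less where a joint would pass 70% of its speed; a pose out of reach is approached as far as the arm can. A call with a gripper value outside its range is refused whole. The fingers move at their own pace and stop on an object; the grip force is fixed at half the most. Time passes only in rows, so rows that do not move let the fingers close. It gives the time, the measured TCP pose, the force and the opening at its end, in the units of the state.
- r.state(): the state, without advancing time (a new reading comes with each control period).
- eyes.read_camera(name): name is "side" or "top"; returns the picture (480x640x3 uint8, red, green, blue); there is no depth.
- eyes.camera_params(name): a dict with "fx", "fy", "cx", "cy" (pixels), "rvec" (rotation vector, rad) and "tvec" (3), from world to camera coordinates, as OpenCV has them. Camera axes: x right, y down, z forward; pixel columns grow to the right and rows downward; lengths in m; the calibration is good to about 2 mm. A picture is of the moment at which its call begins. camera_params takes no time and is no camera call.
- r.hand_in(): hands the job in, once; it reports no verdict.
The state is a dict: "clock": time; "joint_positions": joint angles; "qvel": joint speeds; "effort": joint torques, N m; "ee_pos": TCP position; "tcp_rot": TCP orientation; "wrist_force": force on the tool from outside, world axes, zero at the start; "wrist_torque": the same for the moment, N m; "grip_width": finger opening in m.
Only numpy, scipy, OpenCV 4.12 (cv2) and the standard library are available. Lean on these libraries where they do the work, as an engineer would, in place of code of your own. Each camera call takes 0.05 s, during which the arm holds its last target.

## Working session

There is one attempt and no reset: what is moved stays moved. The work goes in short steps, Python scripts to look and compute and a tool call to move; the robot and the scene stay as the last step left them, time stands still between calls to the robot, and variables do not carry over. Pictures are saved under pics/ and viewed, and the job is handed in when it is done.

Besides the shell and the picture viewer there is one more tool, called after "Emit:" as a command line: name --argument value ..., lists and objects as JSON in quotes. servo_tool: Moves the arm, as the interface text tells. Its arguments: {"type":"object","properties":{"moves":{"type":"array","items":{"type":"object","properties":{"delta_rot":{"type":"array","items":{"type":"number"}},"linear":{"type":"array","items":{"type":"number"}},"gripper":{"type":"number"}}}}},"required":["moves"]}

```bash
mkdir -p pics; python3 - <<'E'
from bench import r, eyes
import cv2,numpy as np
for n in("side","top"):
    im=eyes.read_camera(n); cv2.imwrite(f"pics/{n}0.png",im[:,:,::-1]); p=eyes.camera_params(n)
    R=cv2.Rodrigues(np.array(p["rvec"],float))[0]; print(n,p,"C",-R.T@np.array(p["tvec"]).ravel())
s=r.state(); print(s, r.hold_point_z)
E
```

```text
side {'fx': 495.3892188166922, 'fy': 495.3892188166922, 'cx': 315.60017655552946, 'cy': 237.85160642996277, 'rvec': array([ 2.11333402, -0.45440143,  0.26852406]), 'tvec': array([-0.51752118,  0.10065732,  0.93717138])} C [ 0.15501166 -0.87506549  0.6053776 ]
top {'fx': 524.6015456870829, 'fy': 524.6015456870829, 'cx': 318.6587886712419, 'cy': 243.26832973658432, 'rvec': array([ 2.17417168, -2.1417889 ,  0.14871423]), 'tvec': array([-0.18762431,  0.48533173,  1.00243058])} C [ 0.3542247  -0.17312081  1.05838126]
{'clock': 0.1, 'joint_positions': array([-78.98193759,  24.44556735,   4.23225603,  92.04709259,
        -1.9527326 ,  63.64117654,  -3.84298502]), 'qvel': array([-0.05361399, -0.03264285,  0.00293228, -0.09492867, -0.06933532,
        0.01821587, -0.02936725]), 'effort': array([ 9.69409622e-03, -9.37473536e+01,  3.67845096e+00, -4.55041981e+01,
       -4.83593519e-02,  1.67942728e-02,  5.96258087e-05]), 'ee_pos': array([0.22616483, 0.63559303, 0.20486328]), 'tcp_rot': array([[-2.68442522e-04,  3.35192481e-01,  9.42149632e-01],
       [-1.04247991e-03,  9.42149060e-01, -3.35192575e-01],
       [-9.99999421e-01, -1.07215201e-03,  9.65185598e-05]]), 'wrist_force': array([1.08129813, 0.15229846, 0.66685341]), 'wrist_torque': array([-0.03013821, -0.08093207, -0.01950412]), 'grip_width': 0.09381762316549408} 0.0188
```

View pics/side0.png

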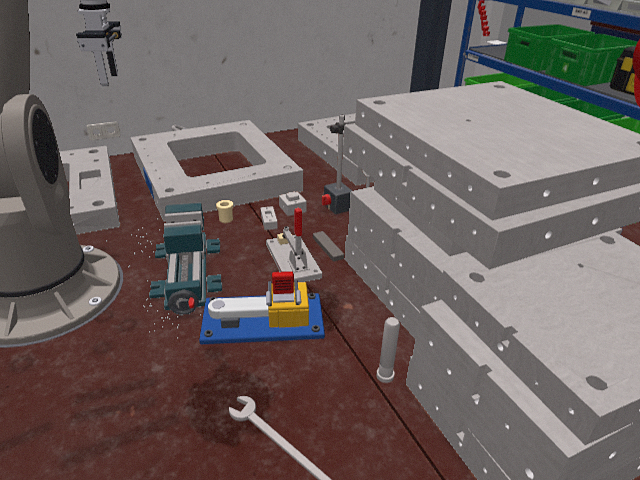

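View pics/top0.png

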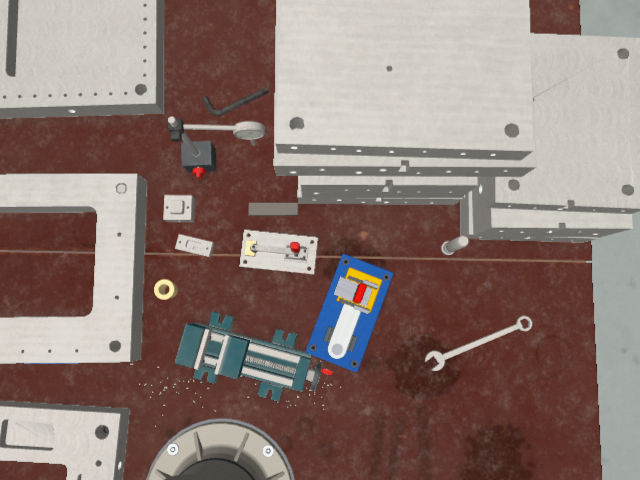

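```bash
cat > h.py <<'E'
import cv2,numpy as np
from bench import r,eyes
def cam(n):
    p=eyes.camera_params(n);R=cv2.Rodrigues(np.array(p["rvec"],float))[0];t=np.array(p["tvec"],float).ravel()
    K=np.array([[p["fx"],0,p["cx"]],[0,p["fy"],p["cy"]],[0,0,1]]);return K,R,t
def ray(n,uv):
    K,R,t=cam(n);d=R.T@np.linalg.inv(K)@np.array([uv[0],uv[1],1.]);return -R.T@t,d/np.linalg.norm(d)
def onz(n,uv,z):
    c,d=ray(n,uv);return c+d*(z-c[2])/d[2]
def tri(a,b):
    c1,d1=ray("top",a);c2,d2=ray("side",b)
    s=np.linalg.lstsq(np.stack([d1,-d2],1),c2-c1,rcond=None)[0]
    p,q=c1+s[0]*d1,c2+s[1]*d2;return (p+q)/2,np.linalg.norm(p-q)
def proj(n,P):
    K,R,t=cam(n);q=K@(R@np.array(P,float)+t);return q[:2]/q[2]
E
python3 - <<'E'
from h import *
np.set_printoptions(precision=4,suppress=True)
for n in("top","side"):
    im=cv2.imread(f"pics/{n}0.png");hsv=cv2.cvtColor(im,cv2.COLOR_BGR2HSV)
    H,S,V=cv2.split(hsv)
    ms={"red":(((H<6)|(H>174))&(S>190)&(V>120)),"yel":((H>15)&(H<32)&(S>150)&(V>100)),"blue":((H>100)&(H<122)&(S>150)&(V>60))}
    for k,m in ms.items():
        m=m.astype(np.uint8)*255
        if k=="blue": m=cv2.morphologyEx(m,cv2.MORPH_CLOSE,np.ones((5,5)))
        c,_=cv2.findContours(m,cv2.RETR_EXTERNAL,cv2.CHAIN_APPROX_NONE)
        for q in c:
            if cv2.contourArea(q)>25 and q[:,0,0].max()<470 and q[:,0,0].min()>150: 
                print(n,k,cv2.contourArea(q),cv2.boundingRect(q),cv2.minAreaRect(q))
                if k=="blue":
                    a=cv2.approxPolyDP(cv2.convexHull(q),5,True)[:,0];print(a.tolist());print(np.array([onz(n,u,.012)[:2] for u in a]))
for n,b in(("top",(285,220,410,380)),("side",(190,200,340,350))):
    im=cv2.imread(f"pics/{n}0.png")[b[1]:b[3],b[0]:b[2]]
    cv2.imwrite(f"pics/{n}0z.png",cv2.resize(im,None,fx=4 if n=="side" else 3.7,fy=4 if n=="side" else 3.7,interpolation=cv2.INTER_CUBIC)[:600])
E
```

```text
top red 116.0 (354, 283, 12, 20) ((359.6232604980469, 292.6712341308594), (7.256551265716553, 19.311790466308594), 20.556045532226562)
top red 46.0 (291, 243, 8, 9) ((294.5, 247.0), (8.0, 7.0), 90.0)
top red 62.0 (193, 168, 12, 11) ((198.2073211669922, 170.86587524414062), (10.463642120361328, 10.151294708251953), 38.65980911254883)
top yel 324.0 (337, 268, 45, 45) ((359.109619140625, 289.54107666015625), (35.46346664428711, 35.112342834472656), 20.556045532226562)
top blue 5688.5 (306, 254, 87, 118) ((349.3357849121094, 312.50543212890625), (55.4852294921875, 106.21819305419922), 20.72555923461914)
[[343, 254], [392, 273], [356, 371], [306, 352]]
[[ 0.4698 -0.2296]
 [ 0.4331 -0.3279]
 [ 0.2406 -0.2569]
 [ 0.2757 -0.1588]]
side red 79.5 (272, 272, 21, 6) ((282.0, 274.5), (5.0, 20.0), 90.0)
side yel 1011.0 (269, 282, 40, 45) ((288.5, 304.0), (44.0, 39.0), 90.0)
side blue 2401.5 (200, 294, 125, 50) ((261.2521057128906, 318.61920166015625), (45.189762115478516, 124.2099609375), 87.89834594726562)
[[318, 294], [323, 337], [200, 343], [207, 298]]
[[ 0.4685 -0.2303]
 [ 0.4286 -0.3355]
 [ 0.2376 -0.2662]
 [ 0.2768 -0.1589]]
```

View pics/side0z.png

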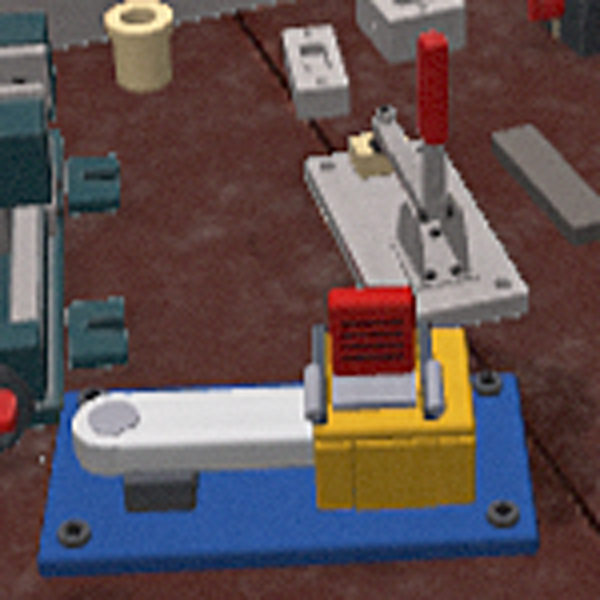

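View pics/top0z.png

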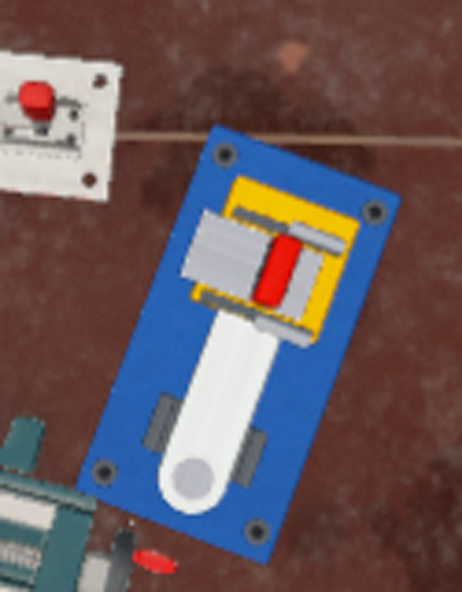

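```bash
python3 - <<'E'
from h import *
np.set_printoptions(precision=4,suppress=True)
print("tab top",onz("top",(359.8,292.4),.102), "side tri", tri((359.8,292.4),(282.5,273.5)))
print("handle",tri((294.5,246.5),(298,209)), "pillar",tri((459,242),(392,321)))
print("yel top", onz("top",(359.1,289.5),.057))
print("vise red", onz("top",(326,372),.03))
y=np.deg2rad(-20.2);ex=np.array([np.cos(y),np.sin(y),0]);ey=np.array([-np.sin(y),np.cos(y),0])
o=np.array([.3971,-.2587,0])
for x in(-26,10):
  for yy in(-7,7):
    P=o+ex*x/1e3+ey*yy/1e3+np.array([0,0,.102]);print(x,yy,proj("top",P),proj("side",P))
for t in((354.5,301.5),(364.5,283.5)):print(onz("top",t,.102))
print(proj("top",o+[0,0,.057]))
E
```

```text
tab top [ 0.3901 -0.2559  0.102 ] side tri (array([ 0.3897, -0.2558,  0.1018]), np.float64(0.0009102178836650968))
handle (array([ 0.4674, -0.1374,  0.1458]), np.float64(0.0009780809682451003)) pillar (array([ 0.4862, -0.4369,  0.1118]), np.float64(0.004625972362627246))
yel top [ 0.3973 -0.2584  0.057 ]
vise red [ 0.2399 -0.198   0.03  ]
-26 -7 [359.9661 303.3855] [271.9646 276.3751]
-26 7 [352.7385 300.5972] [271.9107 271.2818]
10 -7 [366.8654 284.8176] [293.6991 275.6   ]
10 7 [359.6677 282.0527] [293.3416 270.5342]
[ 0.3735 -0.2464  0.102 ]
[ 0.4064 -0.2644  0.102 ]
[359.2344 289.6026]
```

```bash
python3 - <<'E'
from h import *
np.set_printoptions(precision=3,suppress=True)
print("stack foot",onz("top",(380,204),0),onz("top",(470,238),0))
print("stack top left-front corner",tri((275,165),(357,103)), "indicator",tri((176,122),(338,122)),"dialtip",[onz("top",(262,130),z) for z in(.1,.2)])
print("stack lower", tri((300,178),(349,192)))
im=cv2.imread("pics/side0.png")[90:270,230:430];cv2.imwrite("pics/s1z.png",cv2.resize(im,None,fx=3.3,fy=3.3,interpolation=2))
E
```

```text
stack foot [ 0.576 -0.306  0.   ] [ 0.508 -0.489  0.   ]
stack top left-front corner (array([ 0.575, -0.119,  0.325]), np.float64(0.026882449650068817)) indicator (array([0.656, 0.062, 0.222]), np.float64(0.012295413738299055)) dialtip [array([ 0.694, -0.069,  0.1  ]), array([ 0.658, -0.08 ,  0.2  ])]
stack lower (array([ 0.579, -0.143,  0.162]), np.float64(0.013758839487302487))
```

View pics/s1z.png

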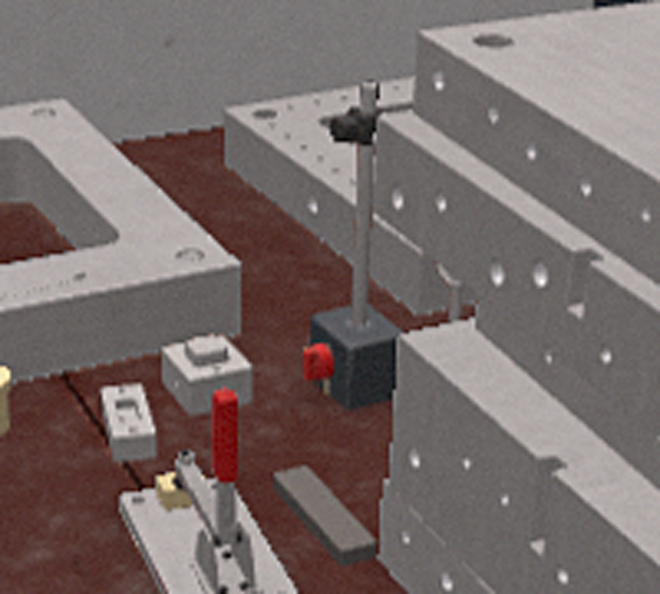

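Emit:
servo_tool --moves '[{"linear": [0, -2, 0], "delta_rot": [0, 0, 0], "gripper": -1}, {"linear": [0, -4, 0], "delta_rot": [0, 0, 0], "gripper": -1}]'

```text
clock: 0.27
ee_pos: [0.2064, 0.5807, 0.2042]
tcp_rot: [[0.0, 0.335, 0.942], [-0.0, 0.942, -0.335], [-1.0, -0.0, 0.0]]
wrist_force: [-0.6, -0.9, 0.2]
grip_width: 0.0939
```

Emit:
servo_tool --moves '[{"linear": [0, -1.7, 2.3], "gripper": -1}, {"linear": [0, -1.7, 2.3], "gripper": -1}, {"linear": [0, -1.7, 2.3], "gripper": -1}, {"linear": [0, -1.7, 2.3], "gripper": -1}, {"linear": [0, -1.7, 2.3], "gripper": -1}, {"linear": [0, -1.7, 2.3], "gripper": -1}, {"linear": [0, -1.7, 2.3], "gripper": -1}, {"linear": [0, -1.7, 2.3], "gripper": -1}, {"linear": [0, -1.7, 2.3], "gripper": -1}, {"linear": [0, -1.7, 2.3], "gripper": -1}, {"linear": [0, -1.7, 2.3], "gripper": -1}, {"linear": [0, -1.7, 2.3], "gripper": -1}]'

```text
invalid input at $.moves[0]: expected keys delta_rot, linear, gripper
```

Emit:
servo_tool --moves '[{"linear": [0, -1.7, 2.3], "delta_rot": [0, 0, 0], "gripper": -1}, {"linear": [0, -1.7, 2.3], "delta_rot": [0, 0, 0], "gripper": -1}, {"linear": [0, -1.7, 2.3], "delta_rot": [0, 0, 0], "gripper": -1}, {"linear": [0, -1.7, 2.3], "delta_rot": [0, 0, 0], "gripper": -1}, {"linear": [0, -1.7, 2.3], "delta_rot": [0, 0, 0], "gripper": -1}, {"linear": [0, -1.7, 2.3], "delta_rot": [0, 0, 0], "gripper": -1}, {"linear": [0, -1.7, 2.3], "delta_rot": [0, 0, 0], "gripper": -1}, {"linear": [0, -1.7, 2.3], "delta_rot": [0, 0, 0], "gripper": -1}, {"linear": [0, -1.7, 2.3], "delta_rot": [0, 0, 0], "gripper": -1}, {"linear": [0, -1.7, 2.3], "delta_rot": [0, 0, 0], "gripper": -1}, {"linear": [0, -1.7, 2.3], "delta_rot": [0, 0, 0], "gripper": -1}, {"linear": [0, -1.7, 2.3], "delta_rot": [0, 0, 0], "gripper": -1}]'

```text
clock: 1.27
ee_pos: [0.3982, 0.2933, 0.2054]
tcp_rot: [[-0.0, 0.335, 0.942], [-0.0, 0.942, -0.335], [-1.0, -0.0, -0.0]]
wrist_force: [1.1, 1.2, 0.1]
grip_width: 0.0939
```

```bash
python3 -c "
from h import *
s=r.state();print(s['clock'],s['joint_positions'].round(1),s['ee_pos'])"
```

```text
1.2667 [-57.1   7.3  14.6 115.4  -2.2  57.6  28.9] [0.39823148 0.29328045 0.2053989 ]
```

Emit:
servo_tool --moves '[{"linear": [0, -2.3, 1.8], "delta_rot": [0, 0, 0], "gripper": -1}, {"linear": [0, -2.3, 1.8], "delta_rot": [0, 0, 0], "gripper": -1}, {"linear": [0, -2.3, 1.8], "delta_rot": [0, 0, 0], "gripper": -1}, {"linear": [0, -2.3, 1.8], "delta_rot": [0, 0, 0], "gripper": -1}, {"linear": [0, -2.3, 1.8], "delta_rot": [0, 0, 0], "gripper": -1}, {"linear": [0, -2.3, 1.8], "delta_rot": [0, 0, 0], "gripper": -1}, {"linear": [0, -2.3, 1.8], "delta_rot": [0, 0, 0], "gripper": -1}, {"linear": [0, -2.7, 1.0], "delta_rot": [0, 0, 0], "gripper": -1}, {"linear": [0, -2.7, 1.0], "delta_rot": [0, 0, 0], "gripper": -1}, {"linear": [0, -2.7, 1.0], "delta_rot": [0, 0, 0], "gripper": -1}, {"linear": [0, -2.7, 1.0], "delta_rot": [0, 0, 0], "gripper": -1}, {"linear": [0, -2.7, 1.0], "delta_rot": [0, 0, 0], "gripper": -1}, {"linear": [0, -2.7, 1.0], "delta_rot": [0, 0, 0], "gripper": -1}, {"linear": [0, -2.7, 1.0], "delta_rot": [0, 0, 0], "gripper": -1}]'

```text
clock: 2.43
ee_pos: [0.4647, -0.1022, 0.2055]
tcp_rot: [[-0.0, 0.335, 0.942], [0.0, 0.942, -0.335], [-1.0, 0.0, -0.0]]
wrist_force: [0.7, -0.2, -0.0]
grip_width: 0.0938
```

```bash
python3 -c "
from h import *
s=r.state();print(s['clock'],s['joint_positions'].round(1),s['ee_pos'])"
```

```text
2.4333 [-27.9   5.4  35.2 118.4  -3.7  57.2  79.6] [ 0.46470758 -0.10216458  0.20547281]
```

Emit:
servo_tool --moves '[{"linear": [0, -2.8, -0.3], "delta_rot": [0, 0, 0], "gripper": -1}, {"linear": [0, -2.8, -0.3], "delta_rot": [0, 0, 0], "gripper": -1}, {"linear": [0, -2.8, -0.3], "delta_rot": [0, 0, 0], "gripper": -1}, {"linear": [0, -2.8, -0.3], "delta_rot": [0, 0, 0], "gripper": -1}, {"linear": [0, -2.8, -0.3], "delta_rot": [0, 0, 0], "gripper": -1}, {"linear": [0, -2.8, -0.3], "delta_rot": [0, 0, 0], "gripper": -1}, {"linear": [0, 0, 0], "delta_rot": [0.01, 0, 0], "gripper": -1}, {"linear": [0, 0, 0], "delta_rot": [0, 0, 0], "gripper": -1}]'

```text
clock: 3.1
ee_pos: [0.391, -0.254, 0.2054]
tcp_rot: [[-0.0, 0.348, 0.938], [0.0, 0.938, -0.348], [-1.0, -0.0, -0.0]]
wrist_force: [1.3, 0.9, 0.3]
grip_width: 0.0939
```

```bash
python3 -c "
from h import *
s=r.state();print(s['clock'],s['joint_positions'].round(1),s['ee_pos'],s['tcp_rot'],s['wrist_force'])
d=np.array([.390,-.2558,.072])-s['ee_pos'];print(100*s['tcp_rot'].T@d)
for n in('top','side'):cv2.imwrite(f'pics/{n}1.png',eyes.read_camera(n)[:,:,::-1])
a=cv2.imread('pics/side1.png')[180:360,180:400];cv2.imwrite('pics/s1a.png',cv2.resize(a,None,fx=3.3,fy=3.3))"
```

```text
3.1 [-15.7   4.4  43.7 119.7  -3.6  57.1  99.6] [ 0.39104238 -0.25403349  0.20543928] [[-1.28493474e-04  3.47842783e-01  9.37552869e-01]
 [ 1.55427624e-05  9.37552877e-01 -3.47842784e-01]
 [-9.99999992e-01 -3.01233663e-05 -1.25875864e-04]] [1.25264695 0.90419143 0.349092  ]
[13.34393896 -0.20147583 -0.03460218]
```

View pics/s1a.png

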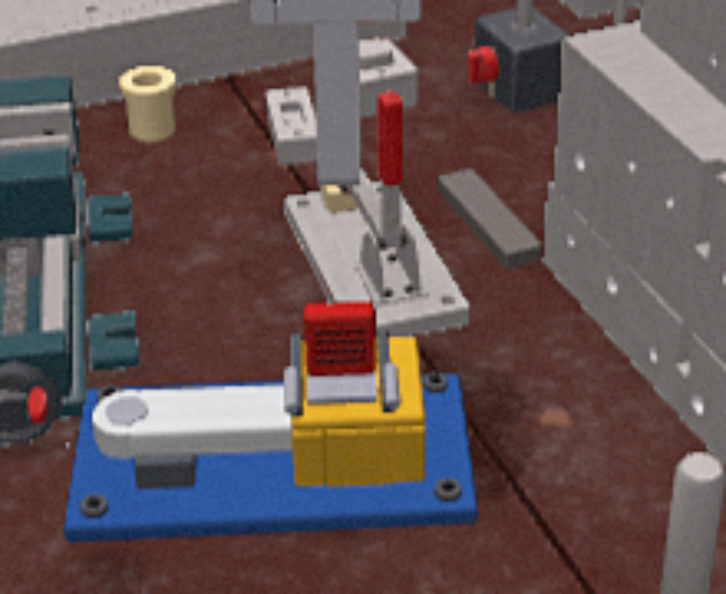

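View pics/top1.png

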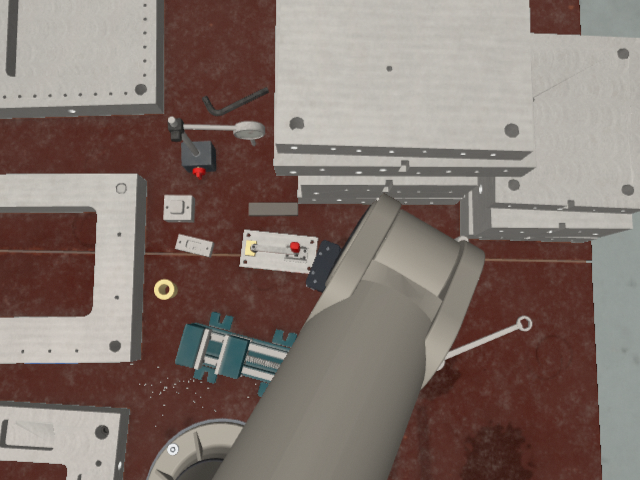

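Emit:
servo_tool --moves '[{"linear": [2.5, -0.2, 0], "delta_rot": [0, 0, 0], "gripper": -1}, {"linear": [2.5, 0, 0], "delta_rot": [0, 0, 0], "gripper": -1}, {"linear": [2.5, 0, 0], "delta_rot": [0, 0, 0], "gripper": -1}, {"linear": [2, 0, 0], "delta_rot": [0, 0, 0], "gripper": -1}, {"linear": [1.5, 0, 0], "delta_rot": [0, 0, 0], "gripper": -1}, {"linear": [1, 0, 0], "delta_rot": [0, 0, 0], "gripper": -1}, {"linear": [0.7, 0, 0], "delta_rot": [0, 0, 0], "gripper": -1}, {"linear": [0.4, 0, 0], "delta_rot": [0, 0, 0], "gripper": -1}, {"linear": [0, 0, 0], "delta_rot": [0, 0, 0], "gripper": -1}]'

```text
clock: 3.95
ee_pos: [0.3912, -0.2546, 0.0742]
tcp_rot: [[-0.0, 0.344, 0.939], [0.0, 0.939, -0.344], [-1.0, -0.0, -0.0]]
wrist_force: [0.1, -0.3, 0.1]
grip_width: 0.0938
```

```bash
python3 -c "
from h import *
s=r.state();print(s['clock'],s['ee_pos'],s['wrist_force'])
cv2.imwrite('pics/side2.png',eyes.read_camera('side')[:,:,::-1])
a=cv2.imread('pics/side2.png')[200:350,190:340];cv2.imwrite('pics/s2a.png',cv2.resize(a,None,fx=4,fy=4))"
```

```text
3.95 [ 0.39123187 -0.25460375  0.07423909] [ 0.06344192 -0.25194149  0.06757269]
```

View pics/s2a.png

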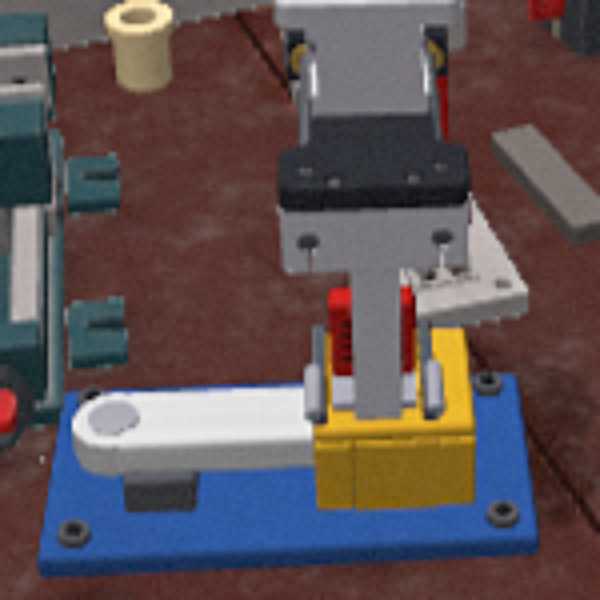

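Emit:
servo_tool --moves '[{"linear": [0.1, -0.1, -0.1], "delta_rot": [0, 0, 0], "gripper": -1}, {"linear": [0, 0, 0], "delta_rot": [0, 0, 0], "gripper": 1}, {"linear": [0, 0, 0], "delta_rot": [0, 0, 0], "gripper": 1}, {"linear": [0, 0, 0], "delta_rot": [0, 0, 0], "gripper": 1}, {"linear": [0, 0, 0], "delta_rot": [0, 0, 0], "gripper": 1}, {"linear": [0, 0, 0], "delta_rot": [0, 0, 0], "gripper": 1}, {"linear": [0, 0, 0], "delta_rot": [0, 0, 0], "gripper": 1}, {"linear": [0, 0, 0], "delta_rot": [0, 0, 0], "gripper": 1}, {"linear": [0, 0, 0], "delta_rot": [0, 0, 0], "gripper": 1}, {"linear": [0, 0, 0], "delta_rot": [0, 0, 0], "gripper": 1}, {"linear": [0, 0, 0], "delta_rot": [0, 0, 0], "gripper": 1}, {"linear": [0, 0, 0], "delta_rot": [0, 0, 0], "gripper": 1}]'

```text
clock: 5.0
ee_pos: [0.3898, -0.2555, 0.0735]
tcp_rot: [[-0.0, 0.345, 0.939], [-0.0, 0.939, -0.345], [-1.0, -0.0, -0.0]]
wrist_force: [-0.5, -0.3, 0.6]
grip_width: 0.0241
```

Emit:
servo_tool --moves '[{"linear": [0, 0, 0], "delta_rot": [0, 0, 0], "gripper": 1}, {"linear": [0, 0, 0], "delta_rot": [0, 0, 0], "gripper": 1}, {"linear": [0, 0, 0], "delta_rot": [0, 0, 0], "gripper": 1}, {"linear": [0, 0, 0], "delta_rot": [0, 0, 0], "gripper": 1}, {"linear": [0, 0, 0], "delta_rot": [0, 0, 0], "gripper": 1}]'

```text
clock: 5.42
ee_pos: [0.3898, -0.2558, 0.0735]
tcp_rot: [[-0.0, 0.345, 0.939], [-0.0, 0.939, -0.345], [-1.0, -0.0, 0.0]]
wrist_force: [-1.2, -3.0, -0.3]
grip_width: 0.0139
```

Emit:
servo_tool --moves '[{"linear": [0, 0.2, 0], "delta_rot": [0, 0, 0], "gripper": 1}, {"linear": [0, 0.2, 0], "delta_rot": [0, 0, 0], "gripper": 1}, {"linear": [0, 0.2, 0], "delta_rot": [0, 0, 0], "gripper": 1}, {"linear": [0, 0.2, 0], "delta_rot": [0, 0, 0], "gripper": 1}, {"linear": [0, 0.2, 0], "delta_rot": [0, 0, 0], "gripper": 1}, {"linear": [0, 0, 0], "delta_rot": [0, 0, 0], "gripper": 1}]'

```text
clock: 5.92
ee_pos: [0.3933, -0.2462, 0.0735]
tcp_rot: [[-0.0, 0.345, 0.939], [-0.001, 0.939, -0.345], [-1.0, -0.001, 0.0]]
wrist_force: [-3.7, -6.7, -0.0]
grip_width: 0.0137
```

Emit:
servo_tool --moves '[{"linear": [0, 0.1, 0], "delta_rot": [0, 0, 0], "gripper": 1}, {"linear": [0, 0, 0], "delta_rot": [0, 0, 0], "gripper": 1}]'

```text
clock: 6.08
ee_pos: [0.3935, -0.2455, 0.0735]
tcp_rot: [[-0.0, 0.345, 0.939], [-0.001, 0.939, -0.345], [-1.0, -0.001, 0.0]]
wrist_force: [-4.2, -6.8, -0.2]
grip_width: 0.0139
```

Emit:
servo_tool --moves '[{"linear": [0, 0.1, 0], "delta_rot": [0, 0, 0], "gripper": 1}, {"linear": [0, 0, 0], "delta_rot": [0, 0, 0], "gripper": 1}]'

```text
clock: 6.25
ee_pos: [0.3938, -0.2446, 0.0735]
tcp_rot: [[-0.0, 0.345, 0.939], [-0.001, 0.939, -0.345], [-1.0, -0.001, 0.0]]
wrist_force: [-3.5, -8.0, 0.1]
grip_width: 0.0135
```

Emit:
servo_tool --moves '[{"linear": [0, 0.1, 0], "delta_rot": [0, 0, 0], "gripper": 1}, {"linear": [0, 0, 0], "delta_rot": [0, 0, 0], "gripper": 1}]'

```text
clock: 6.42
ee_pos: [0.3942, -0.2438, 0.0735]
tcp_rot: [[-0.0, 0.345, 0.939], [-0.001, 0.939, -0.345], [-1.0, -0.001, 0.0]]
wrist_force: [-3.4, -7.8, 0.1]
grip_width: 0.014
```

Emit:
servo_tool --moves '[{"linear": [0, 0.1, 0], "delta_rot": [0, 0, 0], "gripper": 1}, {"linear": [0, 0, 0], "delta_rot": [0, 0, 0], "gripper": 1}]'

```text
clock: 6.58
ee_pos: [0.3944, -0.2432, 0.0736]
tcp_rot: [[-0.0, 0.345, 0.939], [-0.001, 0.939, -0.345], [-1.0, -0.001, 0.0]]
wrist_force: [-3.7, -9.9, 0.5]
grip_width: 0.0141
```

Emit:
servo_tool --moves '[{"linear": [0, 0.1, 0], "delta_rot": [0, 0, 0], "gripper": 1}, {"linear": [0, 0, 0], "delta_rot": [0, 0, 0], "gripper": 1}]'

```text
clock: 6.75
ee_pos: [0.3945, -0.2429, 0.0736]
tcp_rot: [[-0.0, 0.346, 0.938], [-0.002, 0.938, -0.346], [-1.0, -0.002, 0.001]]
wrist_force: [-6.9, -13.1, 0.9]
grip_width: 0.0137
```

Emit:
servo_tool --moves '[{"linear": [0, 0.1, 0], "delta_rot": [0, 0, 0], "gripper": 1}, {"linear": [0, 0, 0], "delta_rot": [0, 0, 0], "gripper": 1}, {"linear": [0, 0, 0], "delta_rot": [0, 0, 0], "gripper": 1}, {"linear": [0, 0, 0], "delta_rot": [0, 0, 0], "gripper": 1}, {"linear": [0, 0, 0], "delta_rot": [0, 0, 0], "gripper": 1}]'

```text
clock: 7.17
ee_pos: [0.3946, -0.2426, 0.0737]
tcp_rot: [[-0.0, 0.346, 0.938], [-0.003, 0.938, -0.346], [-1.0, -0.003, 0.001]]
wrist_force: [-8.3, -17.3, 1.5]
grip_width: 0.0138
```

```bash
python3 -c "
from h import *
s=r.state();print(s['clock'],s['ee_pos'],s['wrist_force'],s['wrist_torque'])
cv2.imwrite('pics/side3.png',eyes.read_camera('side')[:,:,::-1])
a=cv2.imread('pics/side3.png')[200:350,190:340];cv2.imwrite('pics/s3a.png',cv2.resize(a,None,fx=4,fy=4))"
```

```text
7.1667 [ 0.39462848 -0.24255785  0.07365306] [ -8.29463207 -17.34561587   1.48509898] [-4.78110923  2.16426382 -0.10868054]
```

View pics/s3a.png

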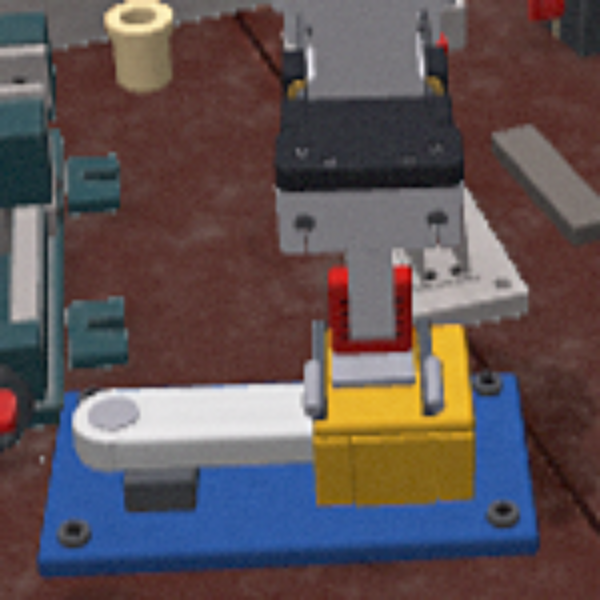

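Emit:
servo_tool --moves '[{"linear": [0, -0.1, 0], "delta_rot": [0, 0, 0], "gripper": 1}, {"linear": [-0.2, 0, 0], "delta_rot": [0, 0, 0], "gripper": 1}, {"linear": [-0.2, 0, 0], "delta_rot": [0, 0, 0], "gripper": 1}, {"linear": [-0.2, 0, 0], "delta_rot": [0, 0, 0], "gripper": 1}, {"linear": [-0.2, 0, 0], "delta_rot": [0, 0, 0], "gripper": 1}, {"linear": [-0.2, 0, 0], "delta_rot": [0, 0, 0], "gripper": 1}, {"linear": [0, 0, 0], "delta_rot": [0, 0, 0], "gripper": 1}]'

```text
clock: 7.8
ee_pos: [0.394, -0.2422, 0.0833]
tcp_rot: [[-0.001, 0.346, 0.938], [-0.001, 0.938, -0.346], [-1.0, -0.002, -0.001]]
wrist_force: [-6.1, -9.1, -1.4]
grip_width: 0.0141
```

```bash
python3 -c "
from h import *
s=r.state();print(s['clock'],s['ee_pos'],s['wrist_force'],s['wrist_torque'])
cv2.imwrite('pics/side4.png',eyes.read_camera('side')[:,:,::-1])
a=cv2.imread('pics/side4.png')[200:350,190:340];cv2.imwrite('pics/s4a.png',cv2.resize(a,None,fx=4,fy=4))"
```

```text
7.8 [ 0.39399609 -0.2422259   0.08334733] [-6.14261076 -9.10841526 -1.39123325] [-2.90214633  1.73308019 -0.17297985]
```

View pics/s4a.png

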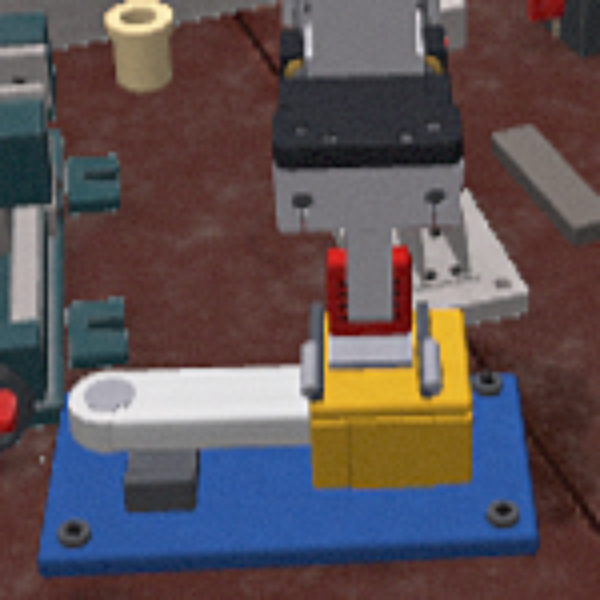

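Emit:
servo_tool --moves '[{"linear": [-0.4, 0, 0], "delta_rot": [0, 0, 0], "gripper": 1}, {"linear": [-0.4, 0, 0], "delta_rot": [0, 0, 0], "gripper": 1}, {"linear": [-0.4, 0, 0], "delta_rot": [0, 0, 0], "gripper": 1}, {"linear": [-0.4, 0, 0], "delta_rot": [0, 0, 0], "gripper": 1}, {"linear": [-0.4, 0, 0], "delta_rot": [0, 0, 0], "gripper": 1}, {"linear": [-0.4, 0, 0], "delta_rot": [0, 0, 0], "gripper": 1}, {"linear": [-0.4, 0, 0], "delta_rot": [0, 0, 0], "gripper": 1}, {"linear": [-0.4, 0, 0], "delta_rot": [0, 0, 0], "gripper": 1}, {"linear": [-0.4, 0, 0], "delta_rot": [0, 0, 0], "gripper": 1}, {"linear": [-0.4, 0, 0], "delta_rot": [0, 0, 0], "gripper": 1}, {"linear": [0, 0, 0], "delta_rot": [0, 0, 0], "gripper": 1}]'

```text
clock: 8.77
ee_pos: [0.3953, -0.2413, 0.1241]
tcp_rot: [[0.001, 0.344, 0.939], [0.0, 0.939, -0.344], [-1.0, 0.0, 0.001]]
wrist_force: [0.2, 0.6, -5.9]
grip_width: 0.0142
```

```bash
python3 -c "
from h import *
s=r.state();print(s['clock'],s['ee_pos'],s['wrist_force'],s['wrist_torque'])
cv2.imwrite('pics/side5.png',eyes.read_camera('side')[:,:,::-1])
a=cv2.imread('pics/side5.png')[200:350,190:340];cv2.imwrite('pics/s5a.png',cv2.resize(a,None,fx=4,fy=4))"
```

```text
8.7667 [ 0.39532864 -0.2412986   0.12411711] [ 0.21825422  0.64401397 -5.85405634] [-0.01908476  0.08439826  0.02144805]
```

View pics/s5a.png

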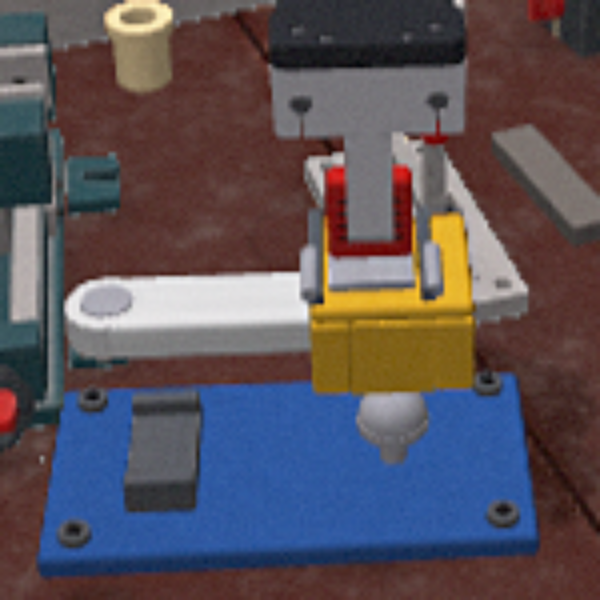

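Emit:
servo_tool --moves '[{"linear": [-0.5, 0, 0], "delta_rot": [0, 0, 0], "gripper": 1}, {"linear": [-0.5, 0, 0], "delta_rot": [0, 0, 0], "gripper": 1}, {"linear": [-0.5, -0.2, 0], "delta_rot": [0, 0, 0], "gripper": 1}, {"linear": [-0.5, -0.2, 0], "delta_rot": [0, 0, 0], "gripper": 1}, {"linear": [-0.5, -0.2, 0], "delta_rot": [0, 0, 0], "gripper": 1}, {"linear": [-0.5, -0.2, 0], "delta_rot": [0, 0, 0], "gripper": 1}, {"linear": [-0.5, -0.2, 0], "delta_rot": [0, 0, 0], "gripper": 1}, {"linear": [-0.5, -0.2, 0], "delta_rot": [0, 0, 0], "gripper": 1}, {"linear": [-0.5, -0.2, 0], "delta_rot": [0, 0, 0], "gripper": 1}, {"linear": [-0.5, -0.1, 0], "delta_rot": [0, 0, 0], "gripper": 1}, {"linear": [0, 0, 0], "delta_rot": [0, 0, 0], "gripper": 1}, {"linear": [0, 0, 0], "delta_rot": [0, 0, 0], "gripper": 1}, {"linear": [0, 0, 0], "delta_rot": [0, 0, 0], "gripper": 1}, {"linear": [0, 0, 0], "delta_rot": [0, 0, 0], "gripper": 1}, {"linear": [0, 0, 0], "delta_rot": [0, 0, 0], "gripper": 1}, {"linear": [0, 0, 0], "delta_rot": [0, 0, 0], "gripper": 1}]'

```text
clock: 10.15
ee_pos: [0.3897, -0.2554, 0.1733]
tcp_rot: [[-0.0, 0.345, 0.939], [-0.0, 0.939, -0.345], [-1.0, -0.0, -0.0]]
wrist_force: [0.1, -0.1, -6.7]
grip_width: 0.0139
```

```bash
python3 -c "
from h import *
s=r.state();print(s['clock'],s['ee_pos'],s['wrist_force'],s['wrist_torque'],s['grip_width'],abs(s['qvel']).max())
cv2.imwrite('pics/side6.png',eyes.read_camera('side')[:,:,::-1])"
```

```text
10.15 [ 0.38974702 -0.25543447  0.17329464] [ 0.09838406 -0.09479514 -6.65622159] [ 0.04464902 -0.00700259 -0.008669  ] 0.013908853318872759 0.14191665685430896
```

View pics/side6.png

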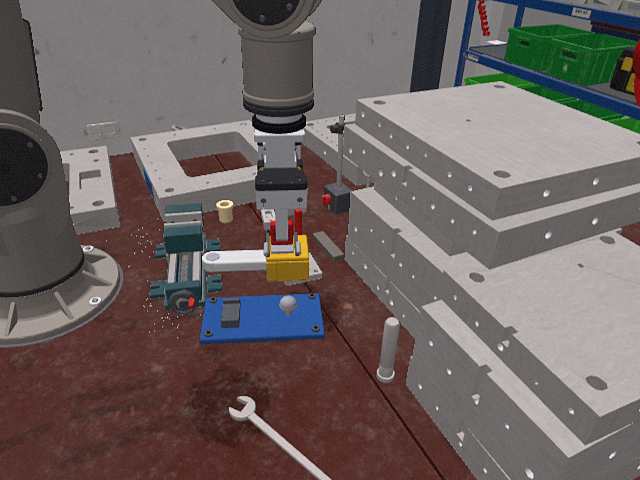

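The tongue hangs level at about (287,258), clear above the stud at (288,304). The pillar at (388,350) hasn't moved, and the bystanders in view are undisturbed. TCP is 100 mm above the grip height and still.

```bash
python3 -c "
from h import *
print(r.hand_in())"
```

```text
the job is handed in; nothing more can be done
None
```

The tongue is off the stud and held level by its red tab, about 100 mm above where it sat. I handed the job in at about 10.2 s of the 38 s; no verdict is given.

- **Locating:** The stand's yaw came out at about -20°. The tab was at (0.390, -0.256, 0.102). Triangulating it from both cameras agreed to about 1 mm, and the height matches the 102 mm given.
- **Unlatching:** I gripped the tab (opening 13.9 mm) and pulled along +y. The force rose steadily to about 9 N, then climbed to about 19 N with almost no further travel, after about 14 mm. I took that as the stop. I held it there for about 0.35 s while the tongue was still on the stand, then eased off 1 mm and lifted.
- **Final checks:**
  - The TCP is at (0.3897, -0.2554, 0.1733), back over the original tab position and 99.8 mm above the grip height.
  - The wrist force is 6.7 N downward, which fits the tongue's weight. Side forces and wrist moment are near zero.
  - The last side picture shows the tongue level and clear of the stud, with the pillar where it was.
- **Not checked:** The latch position can't be read directly, so reaching the stop rests on force and travel. I took no final top picture, and bystander positions were compared only by eye in the side view, where the gripper and tongue hide part of the area behind them. No check failed or disagreed.

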